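# Press the guarded lever of the bench press

### The job

On the small green bench press, first push the black plate of the shuttle towards the press until the shuttle is fully home, so that the die sits under the punch. Then reach down through the window of the yellow guard and press the red lever pad all the way down to its stop, without touching the guard; the lever stays down by itself. Leave the things standing around the press where they are.

Things in the scene. Friction and masses are not known exactly. Their poses are not given: they have to be found in the camera images.
- press: green bench press screwed to the worktop; base 178 x 136 mm, 14 mm thick, reaching 66 mm to the front (-x) of the origin. Origin on the worktop straight below the middle of the guard window; z up; y is the direction in which the shuttle is pushed home (the track and black plate stick out on its -y side); the column with the lever pivot stands at x = +76 to +108 mm, up to 103 mm high
- guard: the yellow guard frame of the press with its posts and side rails, fixed; origin and axes as the press. Must not be touched
- guard_window (a point): middle of the window in the top of the yellow guard, on its upper face 120 mm above the worktop; axes as the press. The window is 96 mm along x and 84 mm along y; the frame round it is 20 mm wide and 4 mm thick with 3 mm bolt heads at the corners (outer size 136 x 124 mm) on four posts with side rails. The guard must not be touched
- lever_pad (a point): middle of the upper face of the red pad (30 mm along x, 34 mm along y) on the free end of the steel lever, under the middle of the window; with the lever up it lies 14 mm below the upper face of the guard, with the lever fully down about 36 mm below it. It moves with the lever, whose pivot is 90 mm away at x = +90 mm, 85 mm above the worktop
- lever (a joint): lever angle in rad: 0 up, 0.25 fully down on its stop. Stiff with friction (about 7 N at the pad, no spring): it stays where it is left
- push_face (a point): point on the outer face (the side away from the guard) of the upright black push plate of the shuttle, in the middle of its width, about 64 mm above the worktop; axes as the press; push along +y. The plate is 56 mm wide (x), 8 mm thick (y) and its top edge lies 78 mm above the worktop; when home its outer face lies 125 mm from the middle of the press along -y (63 mm outside the guard) and its middle 15 mm from it along +x
- shuttle (a joint): shuttle position in m: 0 fully out, 0.045 fully home against its stop. About 3 N of friction, no spring
- slab_front_top (a point): middle of the top of the front soldering place, fixed: two dark bricks with rings on a grey slab, all within 175 mm along x and 135 mm along y, up to 70 mm above the worktop. Keep clear
- slab_back_top (a point): middle of the top of the other soldering place, fixed: two dark bricks on a grey slab, within 200 mm along x and 115 mm along y, up to 70 mm above the worktop. Keep clear
- dapping_block: loose brass cube with hollows, 45 mm, stands behind the press on the left; origin at the centre of its underside. Leave alone
- solder_spool: loose pale spool, 43 mm across, 24 mm high, on the right at the back; origin at the centre of its underside. Leave alone
- masking_tape: loose roll of tan tape, 80 mm across, 19 mm high, on the left of the bench (may have changed places with ring_block or jar); origin at the centre of its underside. Leave alone
- ring_block: loose black octagonal block with polished dies on top, 68 x 68 x 60 mm, on the left of the bench; origin at the centre of its underside. Leave alone
- jar: loose peach-coloured open jar, 38 mm across, 32 mm high, on the left of the bench; origin at the centre of its underside. Leave alone
- rouge_bar: loose red and white bar of polish, 30 x 78 x 27 mm, lying by the right-hand rim; origin at the centre of its underside. Leave alone

How it is judged:
On the way, in this order (a step that is already met when the one before it is completed fails the run):
1. the shuttle is pushed fully home (value of joint shuttle above 0.041 m), for 0.2 s.
2. the lever is pressed fully down through the guard window (value of joint shuttle above 0.041 m and value of joint lever above 0.22 rad and horizontal distance between the grasp point and guard_window below 0.055 m), for 0.1 s.
At the end, for the whole second after the job is handed in: The shuttle is home (within 4 mm of its stop), the lever is down (within 0.03 rad of its stop), and the six loose things stand within 12 mm of where they stood, at rest (value of joint shuttle above 0.041 m and value of joint lever above 0.22 rad and distance of each of dapping_block, solder_spool, masking_tape, ring_block, jar, rouge_bar from where it was at the start of the episode below 0.012 m and linear speed of each of dapping_block, solder_spool, masking_tape, ring_block, jar, rouge_bar below 0.02 m/s); the robot touches nothing.
It fails at once if the guard is touched (contact force between any of the fingers, the arm and guard above 0.5 N).
It fails at once if the lever is pressed before the shuttle is home (value of joint lever above 0.12 rad and value of joint shuttle below 0.039 m).
It fails at once if a loose thing beside the work is moved, lifted or carried (distance of any of dapping_block, solder_spool, masking_tape, ring_block, jar, rouge_bar from where it was at the start of the episode above 0.012 m).
It also fails if it takes over 48 s, if anything falls off the work surface, if the arm or the gripper's body presses on something with over 40 N, if the wrist force passes 120 N, or if a joint passes its speed limit or range.

### The arm

A 7-joint arm with a two-finger parallel gripper is mounted at the origin on a cart in front of the work surface, level with it; the furniture and walls round the work are solid. World frame = base frame: x ahead of the robot, y to its left, z up, the work surface at z = 0. Lengths are in m, angles in rad, forces in N, time in s.
With the tool pointing down it reaches from about 0.4 to 0.85 m from the base axis. Payload 10.4 kg.
Tool frame: the origin (TCP) lies between the finger pads; the fingertips stand 22 mm ahead of it and the grasp point (between the pads) lies 3 mm ahead of it (r.nose_length is the distance from the TCP to the fingertips, in m); z points along the fingers, y is the line along which they close (so a half turn about z gives the same grasp; the last joint's range is limited). The gripper opens to 87 mm and grips with 3 to 60 N. Pads are 19 mm wide; open, the fingers measure 117 mm over their backs; the gripper's body (75 mm by 190 mm) begins 51 mm behind the grasp point.
Start: joints at [-1.193, 0.332, -0.065, 1.46, 0.022, 1.35, -0.088], TCP at [0.244, 0.575, 0.22] pointing down, gripper open.
Joint ranges: [-2.6, 2.6], [-0.5, 2.12], [-1.47, 1.34], [0.16, 2.42], [-1.27, 4.41], [0.06, 2.06], [-2.6, 2.6]. Speed limits (rad/s): [2.22, 2.22, 2.79, 2.79, 3.14, 3.14, 3.14].

### API

Orientations are given as a unit quaternion [x, y, z, w].
In Python, from bench import readout, cams, r gives the robot as it stands. The module is installed in compiled form; this text tells all that it offers.
- The arm moves only by the tool step_arm, never from a script. Its argument "deltas" is a list that holds one entry, the list of rows, each a list of 7 numbers: the turn, a rotation vector about the tool's x, y, z in rad, then the shift along the tool's x, y, z in m, then the opening in per cent of the stroke, from 0 (shut) to 100 (fully open). A call has 1 to 20 rows; each row is the pose to reach, as a shift and turn from the pose commanded when the call began, along the tool's axes at that moment; what a row does not reach only later rows make up. A row lasts 1/8 s, in which the tool goes at most 62.5 mm and 10.7 degrees, less where a joint would pass 70% of its speed; a pose out of reach is approached as far as the arm can. A call with a gripper value outside its range is refused whole. The fingers move at their own pace and stop on an object; "squeeze" is the grip in N (left out, the last holds). Time passes only in rows, so rows that repeat a pose let the fingers close. It gives the time, the measured TCP pose, the force, the opening and the grip force at its end, in the units of the state.
- readout.read_state(): the state, without advancing time (a new reading comes with each control period).
- cams.camera(name): name is "scene" or "top" or "wrist"; returns a dict with "img" (400x640x3 uint8, red, green, blue), "fx", "fy", "cx", "cy" (pixels), "origin" and "rotation" of the camera in the world; the wrist camera has in their place "T_tool_cam" (4x4, takes a point from camera to tool coordinates, whose origin is the TCP and whose axes are the flange's). Camera axes: x right, y up, looking along -z (the intrinsics and any distortion apply to the point x, -y, -z); pixel columns grow to the right and rows downward; lengths in m; the calibration is good to about 2 mm. A picture is of the moment at which its call begins: read the wrist's pose just before it. There is no depth.
- r.close_job(): hands the job in; it is judged then, once.
The state is a dict: "time": time; "joint_positions": joint angles; "joint_vel": joint speeds; "joint_torque": joint torques, N m; "ee_pos": TCP position; "eef_rot": TCP orientation; "ft_force": force on the tool from outside, world axes, zero at the start; "torque": the same for the moment, N m; "width": finger opening in m; "grip_force": force on a finger pad.
Only numpy, scipy, OpenCV 4.12 (cv2) and the standard library are available. Lean on these libraries where they do the work, as an engineer would, in place of code of your own. Each camera call takes 0.05 s, during which the arm holds its last target. There are 200 camera calls.

## Working session

There is one attempt and no reset: what is moved stays moved. The work goes in short steps, Python scripts to look and compute and a tool call to move; the robot and the scene stay as the last step left them, time stands still between calls to the robot, and variables do not carry over. Pictures are saved under pics/ and viewed, at most 10 in all, crops included, and the job is handed in when it is done.

Besides the shell and the picture viewer there is one more tool, called after ">>>" as name(argument=value, ...) on one line, values as JSON. step_arm: Moves the arm, as the interface text tells. Its arguments: {"type":"object","properties":{"deltas":{"type":"array"},"squeeze":{"type":"number"}},"required":["deltas"]}

```bash
mkdir -p pics
python3 - <<'E'
from bench import readout,cams,r
import cv2
s=readout.read_state();print({k:(s[k]) for k in('time','ee_pos','eef_rot','width','ft_force')},r.nose_length)
for n in('scene','top'):
    c=cams.camera(n);cv2.imwrite(f'pics/{n}0.png',c['img'][...,::-1]);print(n,c['fx'],c['fy'],c['cx'],c['cy'],c['origin'],c['rotation'],[k for k in c])
E
```

```text
{'time': 0.0, 'ee_pos': array([0.24371781, 0.57511146, 0.219465  ]), 'eef_rot': array([ 1.99065457e-01,  9.79985939e-01, -7.00698262e-04, -1.08843579e-04]), 'width': 0.087038976829948, 'ft_force': array([ 0.00379135, -0.7033358 ,  0.39777262])} 0.022
scene 491.4624203764503 491.4624203764503 317.46115956809547 197.77838293054597 [1.36661295 0.37968327 0.93456802] [0.23579577 0.28410077 0.73027135 0.57479636] ['img', 'fx', 'fy', 'cx', 'cy', 'origin', 'rotation']
top 380.3722521984161 380.3722521984161 314.51330393336167 197.86246002533574 [0.55718962 0.23906267 1.17725248] [-0.00843341  0.01548438  0.71759609 -0.69623628] ['img', 'fx', 'fy', 'cx', 'cy', 'origin', 'rotation']
```

View pics/scene0.png

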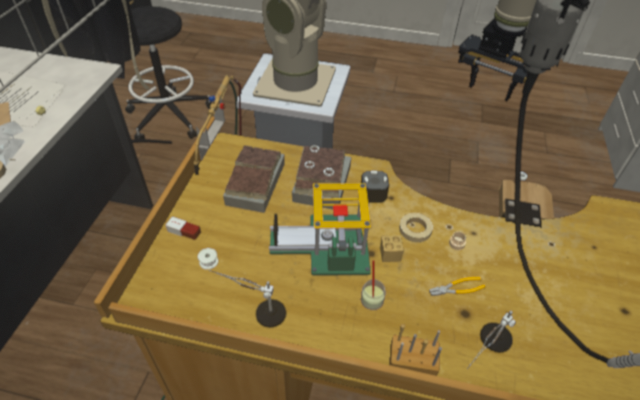

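View pics/top0.png

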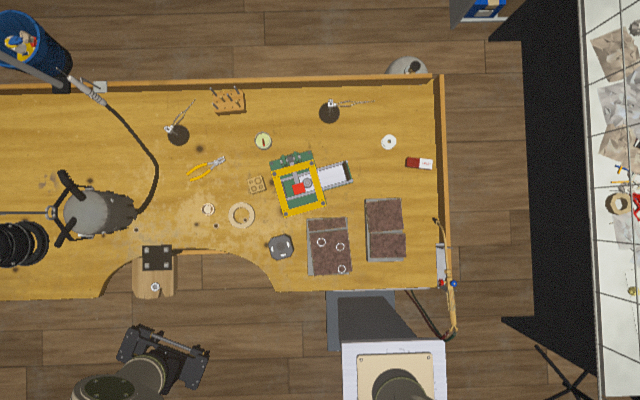

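The top picture shows the press around (300,185), with the shuttle pointing right (-y) to about (350,173). The front bricks are at (330,247) and the ring block at (280,247). The arm starts at the lower left. I'll enlarge both views next.

Run:
```python
import cv2
a=cv2.imread('pics/top0.png')[140:230,255:365];cv2.imwrite('pics/topc.png',cv2.resize(a,None,fx=6.5,fy=6.5,interpolation=cv2.INTER_CUBIC))
a=cv2.imread('pics/scene0.png')[175:280,262:382];cv2.imwrite('pics/scenec.png',cv2.resize(a,None,fx=5.6,fy=5.6,interpolation=cv2.INTER_CUBIC))
```

```text
(no output)
```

View pics/topc.png

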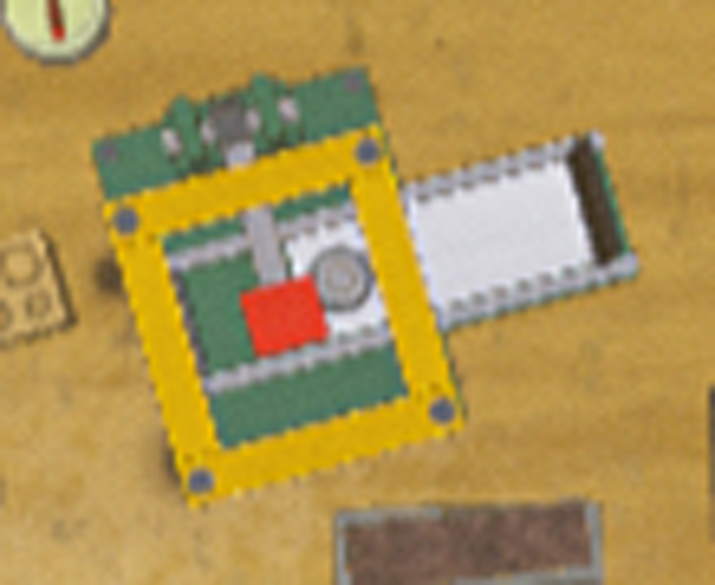

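View pics/scenec.png

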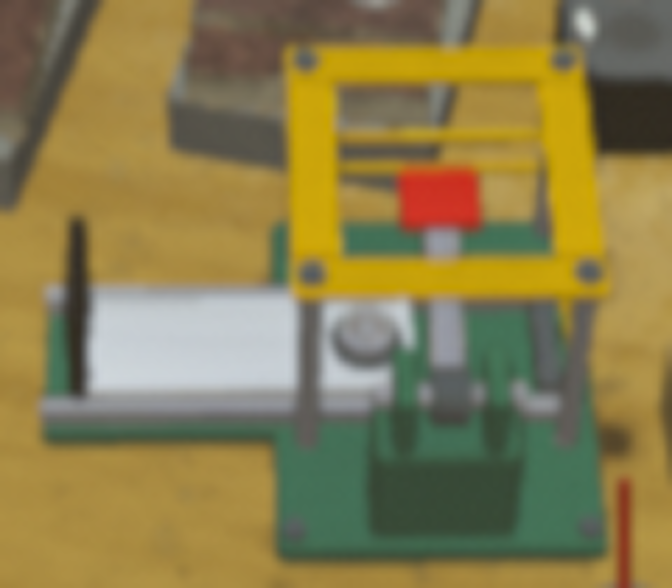

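Pixels read from the crops:
- **Top crop, guard outer corners:** (105,208), (382,127), (467,425), (190,505).
- **Scene crop, guard outer corners:** (285,45), (580,45), (607,298), (293,298).
- **Bolts:** visible in both crops.
- **Black plate:** top crop near (605,200), scene crop near (77,218).

I'll fit the press pose from both views.

```bash
cat > h.py <<'E'
import numpy as np
from scipy.spatial.transform import Rotation as R
K=dict(scene=(491.4624,317.4612,197.7784,[1.36661295,0.37968327,0.93456802],[0.23579577,0.28410077,0.73027135,0.57479636]),
 top=(380.37225,314.5133,197.86246,[0.55718962,0.23906267,1.17725248],[-0.00843341,0.01548438,0.71759609,-0.69623628]))
def proj(n,P):
    f,cx,cy,o,q=K[n];p=(np.atleast_2d(P)-o)@R.from_quat(q).as_matrix()
    return np.c_[cx+f*p[:,0]/-p[:,2],cy-f*p[:,1]/-p[:,2]]
def ray(n,uv,z):
    f,cx,cy,o,q=K[n];d=R.from_quat(q).apply([(uv[0]-cx)/f,-(uv[1]-cy)/f,-1]);o=np.array(o);return o+d*(z-o[2])/d[2]
E
python3 - <<'E'
from h import *
from scipy.optimize import least_squares
ct=lambda a:(np.array(a)+.5)/6.5-.5+[255,140]
cs=lambda a:(np.array(a)+.5)/5.6-.5+[262,175]
O=[[68,62],[68,-62],[-68,-62],[-68,62]];B=[[58,52],[58,-52],[-58,-52],[-58,52]]
L=np.r_[np.c_[O,[120]*4],np.c_[B,[123]*4]]/1e3
T=ct([[105,208],[382,127],[467,425],[190,505],[126,220],[367,151],[442,411],[201,481]])
S=cs([[607,298],[293,298],[285,45],[580,45],[588,270],[312,271],[306,60],[563,60]])
def W(p,L):return R.from_rotvec([0,0,p[2]]).apply(L)+[p[0],p[1],p[3] if len(p)>3 else 0]
for nm,f in(('both',lambda p:np.r_[proj('top',W(p,L))-T,proj('scene',W(p,L))-S].ravel()),('top',lambda p:(proj('top',W(p,L))-T).ravel()),('scene',lambda p:(proj('scene',W(p,L))-S).ravel())):
    s=least_squares(f,[.55,.28,.25]);print(nm,s.x,np.sqrt(np.mean(s.fun**2)))
    if nm=='both':p=s.x;print(s.fun.reshape(-1,2).round(1))
# plate outer top corners, shuttle out
for sx in(0,.045):
    Q=W(p,[[.043,-.17+sx,.078],[-.013,-.17+sx,.078]])
    print(Q,((proj('top',Q)-[255,140]+.5)*6.5).round(),((proj('scene',Q)-[262,175]+.5)*5.6).round())
for n,uv,z in(('slabF corner TL',(307,218),.07),('TR',(347,218),.07),('BL',(310,277),.07),('ring',(281,247),.06)):print(n,ray('top',uv,z))
E
```

```text
both [0.62158765 0.27272019 0.25032645] 0.5038142662578383
[[-0.7 -0.9]
 [-0.6 -0.6]
 [-0.1  0.4]
 [-0.4  0.4]
 [ 0.4 -0.4]
 [-0.7 -0. ]
 [-0.7  0. ]
 [ 0.3 -0.3]
 [ 0.5 -0.7]
 [-0.8 -0.4]
 [-0.2  0.2]
 [-0.1  0.1]
 [-1.  -0.1]
 [ 0.4 -0.1]
 [ 0.4 -0.4]
 [-0.9 -0.5]]
top [0.62109589 0.27183914 0.2510525 ] 0.4240610550358683
scene [0.62223503 0.27334381 0.24946734] 0.45302973432726656
[[0.70535985 0.11867079 0.078     ]
 [0.65110528 0.10479845 0.078     ]] [[626. 124.]
 [661. 244.]] [[ 18. 316.]
 [ 25. 212.]]
[[0.69421244 0.16226821 0.078     ]
 [0.63995787 0.14839588 0.078     ]] [[529. 151.]
 [564. 272.]] [[130. 316.]
 [134. 212.]]
slabF corner TL [0.53659816 0.25106287 0.07      ]
TR [0.533043   0.13473778 0.07      ]
BL [0.36598798 0.24745339 0.07      ]
ring [0.45408428 0.32965923 0.06      ]
```

```bash
cat >> h.py <<'E'
P=np.array([.6216,.2727]);YAW=.2503
def go(*ts):
    """targets (press x, press y, fingertip z) -> shift/turn in current tool axes; tool y along press x, z down"""
    from bench import readout
    s=readout.read_state();R0=R.from_quat(s['eef_rot']);e=np.array(s['ee_pos'])
    c,n=np.cos(YAW),np.sin(YAW);d=(e[:2]-P)
    print('t',s['time'],'press xy tipz',[c*d[0]+n*d[1],-n*d[0]+c*d[1],e[2]-.022],'F',np.array(s['ft_force']).round(1),'w',s['width'])
    Rt=R.from_matrix(np.array([[-n,c,0],[c,n,0],[0,0,-1.]]).T)
    print('axes tool x,y in world',R0.as_matrix()[:,:2].T.round(3).tolist(),'turn',(R0.inv()*Rt).as_rotvec().round(3))
    for x,y,z in ts:
        w=np.r_[P+[c*x-n*y,n*x+c*y],z+.022];print((x,y,z),'world',w.round(3),'shift',R0.inv().apply(w-e).round(4))
E
sed -i 's/\[\[-n,c,0\],\[c,n,0\],\[0,0,-1.\]\]/[[-n,c,0],[c,n,0],[0,0,-1.]]/' h.py
python3 -c "
from h import *
go((.015,-.2,.2),(.015,-.2,.05))"
```

```text
t 0.1 press xy tipz [np.float64(-0.2911990069035405), np.float64(0.38661261520521206), np.float64(0.1975280763896426)] F [ 0.4  0.5 -0. ] w 0.08690260950039722
axes tool x,y in world [[-0.921, 0.39, -0.0], [0.39, 0.921, -0.001]] turn [-0.001  0.001  0.92 ]
(0.015, -0.2, 0.2) world [0.686 0.083 0.222] shift [-0.5991 -0.281  -0.0021]
(0.015, -0.2, 0.05) world [0.686 0.083 0.072] shift [-0.5991 -0.2808  0.1479]
```

>>> step_arm(deltas=[[[0,0,0.07,-0.03,-0.015,-0.02,0],[0,0,0.15,-0.08,-0.04,-0.03,0],[0,0,0.23,-0.13,-0.06,-0.03,0],[0,0,0.31,-0.18,-0.085,-0.03,0],[0,0,0.39,-0.23,-0.11,-0.03,0],[0,0,0.47,-0.28,-0.13,-0.03,0],[0,0,0.55,-0.33,-0.155,-0.03,0],[0,0,0.63,-0.38,-0.18,-0.03,0],[0,0,0.71,-0.43,-0.2,-0.03,0],[0,0,0.78,-0.48,-0.225,-0.03,0],[0,0,0.85,-0.53,-0.25,-0.03,0],[0,0,0.9,-0.57,-0.267,-0.02,0],[0,0,0.92,-0.599,-0.281,0,0],[0,0,0.92,-0.599,-0.281,0,0],[0,0,0.92,-0.599,-0.281,0,0]]], squeeze=20)

```text
time: 1.98
ee_pos: [0.6855, 0.0838, 0.2201]
eef_rot: [0.613, 0.79, 0.0, -0.0]
ft_force: [0.4, 0.2, 0.3]
width: 0.0008
grip_force: 0.0
```

Run:
```python
from h import *
from bench import cams
import cv2
go((.015,-.2,.05),(.015,-.145,.05),(.015,-.135,.05))
f=lambda n,y0,y1,x0,x1:cv2.resize(cams.camera(n)['img'][y0:y1,x0:x1,::-1],(390,585),interpolation=cv2.INTER_CUBIC)
cv2.imwrite('pics/m1.png',np.hstack([f('scene',120,300,230,350),cv2.resize(cams.camera('wrist')['img'][...,::-1],(400,585))]))
```

```text
t 1.975 press xy tipz [np.float64(0.015115038230290624), np.float64(-0.19881546121472837), np.float64(0.19809089795362153)] F [0.4 0.2 0.3] w 0.0007893198033895455
axes tool x,y in world [[-0.248, 0.969, 0.001], [0.969, 0.248, -0.0]] turn [-0.    -0.001  0.   ]
(0.015, -0.2, 0.05) world [0.686 0.083 0.072] shift [-1.300e-03 -1.000e-04  1.481e-01]
(0.015, -0.145, 0.05) world [0.672 0.136 0.072] shift [ 0.0537 -0.      0.1481]
(0.015, -0.135, 0.05) world [0.67  0.146 0.072] shift [ 0.0637 -0.      0.1481]
```

View pics/m1.png

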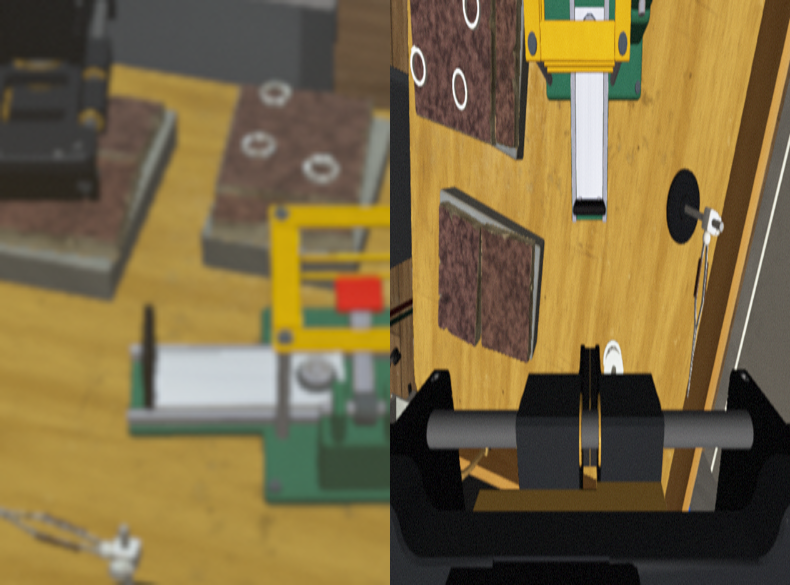

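The tool hangs just outside the black plate, which is at (590,205) in the wrist view and lines up with the closed fingers at (590,350). Next I'll lower and advance.

>>> step_arm(deltas=[[[0,0,0,0,0,0.05,0],[0,0,0,0,0,0.1,0],[0,0,0,0,0,0.145,0],[0,0,0,0,0,0.145,0],[0,0,0,0.015,0,0.145,0],[0,0,0,0.03,0,0.145,0],[0,0,0,0.04,0,0.145,0],[0,0,0,0.047,0,0.145,0],[0,0,0,0.053,0,0.145,0],[0,0,0,0.053,0,0.145,0]]])

```text
time: 3.32
ee_pos: [0.6728, 0.135, 0.0757]
eef_rot: [0.613, 0.79, 0.0, -0.0]
ft_force: [-0.6, 1.2, 3.9]
width: 0.0004
grip_force: 2.0
```

Run:
```python
from h import *
from bench import cams
import cv2
go((.015,-.135,.053))
f=lambda n,y0,y1,x0,x1:cv2.resize(cams.camera(n)['img'][y0:y1,x0:x1,::-1],(390,585),interpolation=cv2.INTER_CUBIC)
cv2.imwrite('pics/m2.png',np.hstack([f('scene',120,300,250,370),cv2.resize(cams.camera('wrist')['img'][...,::-1],(400,585))]))
```

```text
t 3.325 press xy tipz [np.float64(0.01548271694455381), np.float64(-0.14604484720789168), np.float64(0.05369959640567069)] F [-0.6  1.2  3.9] w 0.00041580759745125625
axes tool x,y in world [[-0.248, 0.969, 0.001], [0.969, 0.248, 0.001]] turn [ 0.001 -0.001 -0.   ]
(0.015, -0.135, 0.053) world [0.67  0.146 0.075] shift [ 0.011  -0.0005  0.0007]
```

View pics/m2.png

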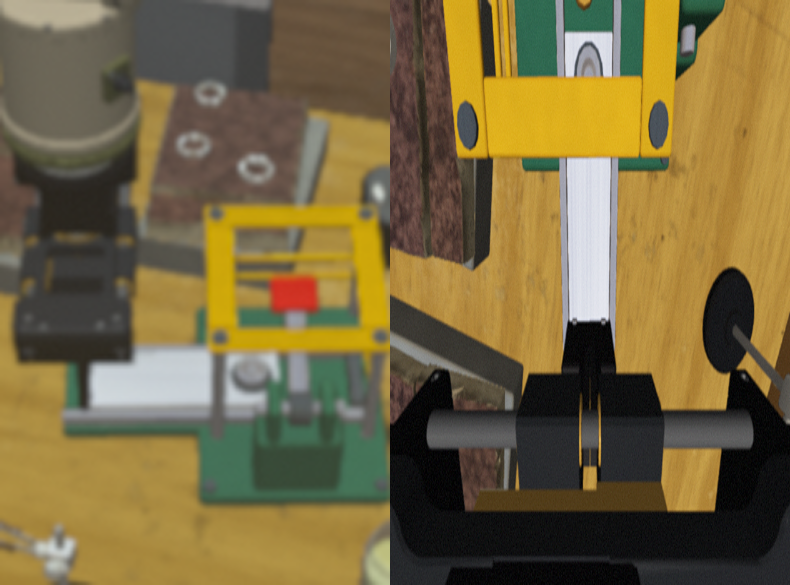

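The gripper body is well clear of the guard, and the fingers are at or near the plate, around (590,340) in the wrist view. I'll push in small steps and watch the force.

>>> step_arm(deltas=[[[0,0,0,0.004,0,0,0],[0,0,0,0.008,0,0,0],[0,0,0,0.008,0,0,0]]])

```text
time: 3.8
ee_pos: [0.6711, 0.1417, 0.0757]
eef_rot: [0.614, 0.79, 0.0, 0.001]
ft_force: [0.5, -1.0, 6.2]
width: 0.0005
grip_force: 2.9
```

>>> step_arm(deltas=[[[0,0,0,0.002,0,0,0],[0,0,0,0.004,0,0,0],[0,0,0,0.004,0,0,0]]])

```text
time: 4.18
ee_pos: [0.6702, 0.1451, 0.0757]
eef_rot: [0.614, 0.789, -0.0, 0.001]
ft_force: [0.9, -2.5, 5.8]
width: 0.0006
grip_force: 2.9
```

>>> step_arm(deltas=[[[0,0,0,0.002,0,0,0],[0,0,0,0.003,0,0,0],[0,0,0,0.003,0,0,0]]])

```text
time: 4.55
ee_pos: [0.6695, 0.1479, 0.0757]
eef_rot: [0.614, 0.789, -0.0, 0.001]
ft_force: [-0.3, -1.8, 5.9]
width: 0.0003
grip_force: 2.9
```

>>> step_arm(deltas=[[[0,0,0,0.002,0,-0.001,0],[0,0,0,0.003,0,-0.001,0],[0,0,0,0.003,0,-0.001,0]]])

```text
time: 4.92
ee_pos: [0.6678, 0.1522, 0.0758]
eef_rot: [0.613, 0.79, -0.0, -0.0]
ft_force: [-0.3, -0.1, 0.5]
width: 0.0005
grip_force: 0.0
```

>>> step_arm(deltas=[[[0,0,0,0.002,0,0,0],[0,0,0,0.003,0,0,0],[0,0,0,0.003,0,0,0]]])

```text
time: 5.3
ee_pos: [0.6673, 0.155, 0.0762]
eef_rot: [0.613, 0.79, 0.0, -0.0]
ft_force: [0.6, 0.5, 0.2]
width: 0.0008
grip_force: 0.0
```

Run:
```python
from h import *
from bench import cams
import cv2
go((.015,-.135,.053))
f=lambda n,y0,y1,x0,x1:cv2.resize(cams.camera(n)['img'][y0:y1,x0:x1,::-1],(390,585),interpolation=cv2.INTER_CUBIC)
cv2.imwrite('pics/m3.png',np.hstack([f('scene',180,300,260,340),cv2.resize(cams.camera('wrist')['img'][:,:,::-1],(400,585))]))
```

```text
t 5.3 press xy tipz [np.float64(0.01515674040522048), np.float64(-0.12534221271608154), np.float64(0.05417820476670444)] F [0.6 0.5 0.2] w 0.0008489100248545217
axes tool x,y in world [[-0.248, 0.969, 0.0], [0.969, 0.248, -0.0]] turn [-0. -0. -0.]
(0.015, -0.135, 0.053) world [0.67  0.146 0.075] shift [-0.0097 -0.0002  0.0012]
```

View pics/m3.png

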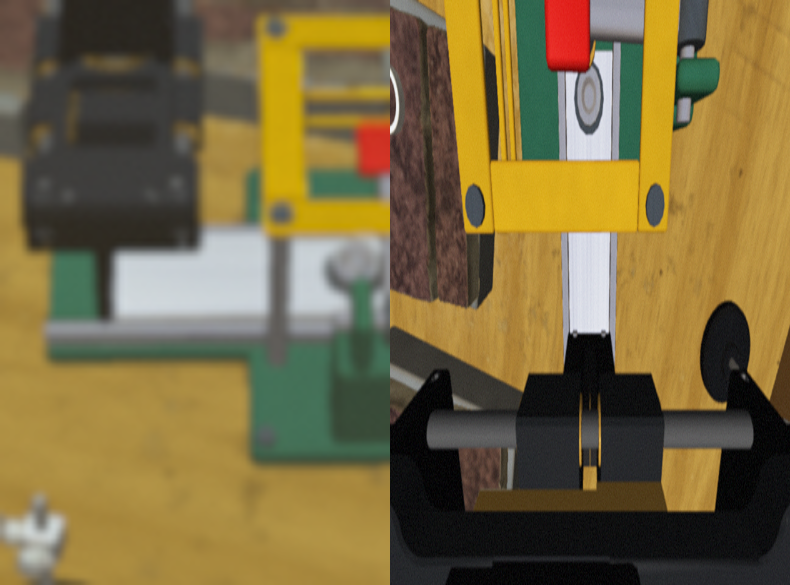

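Run:
```python
from h import *
from bench import cams,readout
import cv2
s=readout.read_state();c=cams.camera('wrist');Tc=np.array(c['T_tool_cam']);print(Tc.round(3).tolist(),c['fx'],c['cx'],c['cy'],list(c))
R0=R.from_quat(s['eef_rot']).as_matrix();e=np.array(s['ee_pos'])
C,N=np.cos(YAW),np.sin(YAW)
def w(x,y,z):return np.r_[P+[C*x-N*y,N*x+C*y],z]
def wp(p):
    t=R0.T@(p-e);q=np.linalg.inv(Tc)@np.r_[t,1];return [c['cx']+c['fx']*q[0]/-q[2],c['cy']-c['fx']*q[1]/-q[2]]
for n,a in dict(win1=(.048,-.042,.12),win2=(-.048,-.042,.12),out1=(.068,-.062,.12),out2=(-.068,-.062,.12)).items():print(n,np.round(wp(w(*a))))
for y in(-.15,-.14,-.125,-.115):print('plate outer',y,np.round(wp(w(.043,y,.078))),np.round(wp(w(-.013,y,.078))),'scene',proj('scene',w(.015,y,.078)).round(1))
for t in([-.0095,0,.022],[.0095,0,.022],[0,.015,.022]):
    p=R0@np.array(t)+e;print('tip',t,np.round(wp(p)),proj('scene',p).round(1))
cv2.imwrite('pics/m4.png',cv2.resize(c['img'][200:340,240:400,::-1],(640,560),interpolation=cv2.INTER_CUBIC))
```

```text
[[0.0, 0.952, 0.305, 0.085], [1.0, -0.0, 0.0, -0.0], [0.0, 0.305, -0.952, -0.165], [0.0, 0.0, 0.0, 1.0]] 290.2358419954429 319.5958728954312 201.83100515045123 ['img', 'fx', 'fy', 'cx', 'cy', 'T_tool_cam']
win1 [402. 112.]
win2 [162. 112.]
out1 [446. 161.]
out2 [123. 161.]
plate outer -0.15 [363. 285.] [277. 285.] scene [[274.1 221.5]]
plate outer -0.14 [363. 271.] [276. 271.] scene [[278.5 221.5]]
plate outer -0.125 [365. 250.] [275. 250.] scene [[285.1 221.5]]
plate outer -0.115 [365. 235.] [274. 235.] scene [[289.4 221.4]]
tip [-0.0095, 0, 0.022] [320. 247.] [[281.  228.2]]
tip [0.0095, 0, 0.022] [320. 223.] [[289.2 228.2]]
tip [0, 0.015, 0.022] [341. 235.] [[284.9 233.2]]
```

View pics/m4.png

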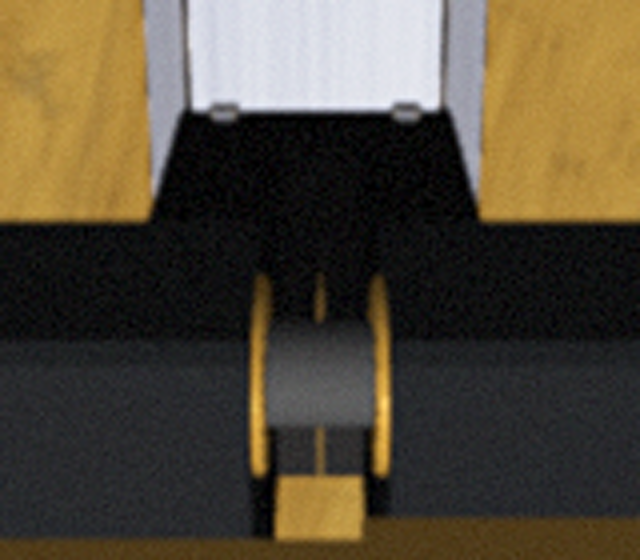

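The readings conflict: the vertical force vanished and the plate may still be short of home. I'll lift straight up and back off to see it clearly.

>>> step_arm(deltas=[[[0,0,0,0,0,-0.04,0],[0,0,0,0,0,-0.09,0],[0,0,0,0,0,-0.145,0],[0,0,0,-0.035,0,-0.145,0],[0,0,0,-0.075,0,-0.145,0],[0,0,0,-0.075,0,-0.145,0]]])

```text
time: 6.2
ee_pos: [0.6865, 0.0772, 0.2215]
eef_rot: [0.616, 0.788, -0.001, 0.001]
ft_force: [-0.1, 1.0, 0.6]
width: 0.0007
grip_force: 0.0
```

Run:
```python
from h import *
from bench import cams
import cv2
go((.015,-.2,.05))
f=lambda im,y0,y1,x0,x1:cv2.resize(im[y0:y1,x0:x1,::-1],(390,585),interpolation=cv2.INTER_CUBIC)
cv2.imwrite('pics/m5.png',np.hstack([f(cams.camera('scene')['img'],180,264,256,312),f(cams.camera('wrist')['img'],70,340,230,410)]))
```

```text
t 6.2 press xy tipz [np.float64(0.014472614342381201), np.float64(-0.20553228599175044), np.float64(0.19953167263677257)] F [-0.1  1.   0.6] w 0.0006528739737275871
axes tool x,y in world [[-0.242, 0.97, -0.002], [0.97, 0.242, 0.0]] turn [ 0.     0.002 -0.006]
(0.015, -0.2, 0.05) world [0.686 0.083 0.072] shift [0.0059 0.0005 0.1495]
```

View pics/m5.png

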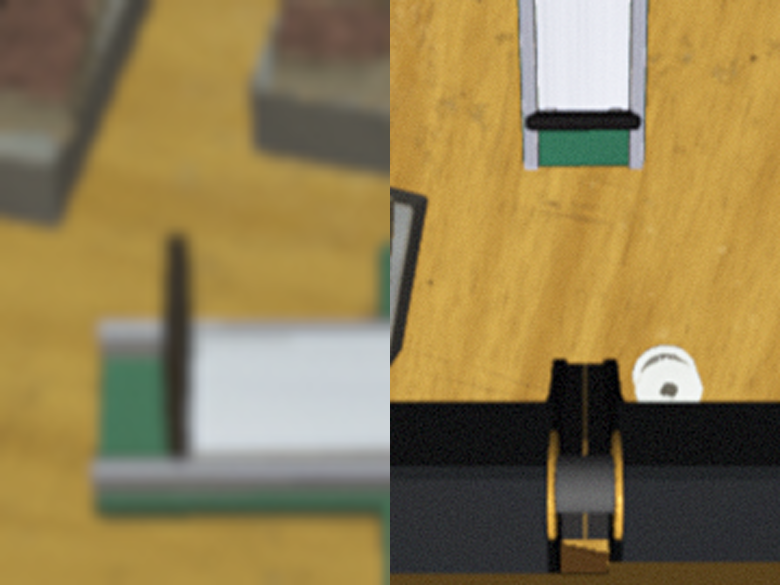

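In the scene view the plate's outer edge is at (165,240), and in the wrist view its top is at rows 113–130. That puts the outer face about 14 mm short of home. The closed fingertips evidently end near the TCP and rode over the plate's 78 mm top, so I'll go about 18 mm lower.

>>> step_arm(deltas=[[[0,0,0,0,0,0.05,0],[0,0,0,0,0,0.1,0],[0,0,0,0,0,0.15,0],[0,0,0,0,0,0.162,0],[0,0,0,0.02,0,0.162,0],[0,0,0,0.035,0,0.162,0],[0,0,0,0.045,0,0.162,0],[0,0,0,0.05,0,0.162,0],[0,0,0,0.05,0,0.162,0]]])

```text
time: 7.42
ee_pos: [0.6738, 0.1307, 0.0597]
eef_rot: [0.613, 0.79, 0.0, 0.0]
ft_force: [-0.1, 0.4, 0.6]
width: 0.0003
grip_force: 0.0
```

>>> step_arm(deltas=[[[0,0,0,0.003,0,0,0],[0,0,0,0.005,0,0,0],[0,0,0,0.005,0,0,0]]])

```text
time: 7.8
ee_pos: [0.6725, 0.1348, 0.0593]
eef_rot: [0.614, 0.79, -0.0, 0.0]
ft_force: [-0.2, -2.8, 3.4]
width: 0.0007
grip_force: 1.4
```

>>> step_arm(deltas=[[[0,0,0,0.003,0,0,0],[0,0,0,0.005,0,0,0],[0,0,0,0.005,0,0,0]]])

```text
time: 8.18
ee_pos: [0.671, 0.1408, 0.0592]
eef_rot: [0.613, 0.79, 0.0, -0.0]
ft_force: [-0.5, -2.1, 1.0]
width: 0.0003
grip_force: 0.8
```

```bash
python3 -c "
from h import *
go((.015,-.1345,.036))"
```

```text
t 8.175 press xy tipz [np.float64(0.015193534973673734), np.float64(-0.1400325946317535), np.float64(0.037162414174525794)] F [-0.5 -2.1  1. ] w 0.0002782468229035975
axes tool x,y in world [[-0.248, 0.969, 0.0], [0.969, 0.248, -0.0]] turn [-0. -0.  0.]
(0.015, -0.1345, 0.036) world [0.669 0.146 0.058] shift [ 0.0055 -0.0002  0.0012]
```

Contact now shows about 3 N along y, so the plate is being pushed. I'll carry on to the stop.

>>> step_arm(deltas=[[[0,0,0,0.002,0,0,0],[0,0,0,0.004,0,0,0],[0,0,0,0.004,0,0,0]]])

```text
time: 8.55
ee_pos: [0.67, 0.1446, 0.0592]
eef_rot: [0.613, 0.79, 0.0, -0.0]
ft_force: [0.2, -0.8, 0.7]
width: 0.0002
grip_force: 0.9
```

>>> step_arm(deltas=[[[0,0,0,0.002,0,0,0],[0,0,0,0.003,0,0,0],[0,0,0,0.003,0,0,0]]])

```text
time: 8.93
ee_pos: [0.6698, 0.1454, 0.0592]
eef_rot: [0.614, 0.789, -0.001, 0.001]
ft_force: [1.8, -5.3, 0.3]
width: 0.0006
grip_force: 3.3
```

>>> step_arm(deltas=[[[0,0,0,0.002,0,0,0],[0,0,0,0.003,0,0,0],[0,0,0,0.003,0,0,0]]])

```text
time: 9.3
ee_pos: [0.6697, 0.1455, 0.0593]
eef_rot: [0.615, 0.789, -0.001, 0.002]
ft_force: [4.2, -12.7, 0.5]
width: 0.0004
grip_force: 6.5
```

```bash
python3 -c "
from h import *
go((.015,-.1345,.036))"
```

```text
t 9.3 press xy tipz [np.float64(0.015131211312922298), np.float64(-0.1352035963621539), np.float64(0.03727710999186217)] F [  4.2 -12.7   0.5] w 0.0003976425189332015
axes tool x,y in world [[-0.244, 0.97, -0.005], [0.97, 0.244, 0.0]] turn [ 0.     0.005 -0.004]
(0.015, -0.1345, 0.036) world [0.669 0.146 0.058] shift [ 0.0007 -0.0001  0.0013]
```

The stop is reached: 12.7 N with the TCP at -135 mm, which matches home. Now I'll back off, rise and move over the window.

>>> step_arm(deltas=[[[0,0,0,-0.01,0,0,0],[0,0,0,-0.025,0,0,0],[0,0,0,-0.025,0,-0.05,0],[0,0,0,-0.025,0,-0.1,0],[0,0,0,-0.025,0,-0.16,0],[0,0,0,0.02,-0.005,-0.16,0],[0,0,0,0.07,-0.01,-0.16,0],[0,0,0,0.115,-0.015,-0.16,0],[0,0,0,0.131,-0.015,-0.16,0],[0,0,0,0.131,-0.015,-0.16,0],[0,0,0,0.131,-0.015,-0.16,0]]])

```text
time: 10.68
ee_pos: [0.6227, 0.2708, 0.2193]
eef_rot: [0.614, 0.789, -0.0, 0.0]
ft_force: [1.3, -0.4, -0.3]
width: 0.0007
grip_force: 0.0
```

Run:
```python
from h import *
from bench import cams
import cv2
go((0,0,.11),(0,0,.084))
f=lambda im,y0,y1,x0,x1,w:cv2.resize(im[y0:y1,x0:x1,::-1],(w,585),interpolation=cv2.INTER_CUBIC)
cv2.imwrite('pics/m6.png',np.hstack([f(cams.camera('scene')['img'],160,264,266,356,390),f(cams.camera('wrist')['img'],130,400,170,470,400)]))
```

```text
t 10.675 press xy tipz [np.float64(0.0005550883039288806), np.float64(-0.0021417159278994363), np.float64(0.19731612067851353)] F [ 1.3 -0.4 -0.3] w 0.0006635565784863161
axes tool x,y in world [[-0.245, 0.97, -0.001], [0.97, 0.245, 0.0]] turn [ 0.     0.001 -0.003]
(0, 0, 0.11) world [0.622 0.273 0.132] shift [ 0.0022 -0.0006  0.0873]
(0, 0, 0.084) world [0.622 0.273 0.106] shift [ 0.0022 -0.0006  0.1133]
```

View pics/m6.png

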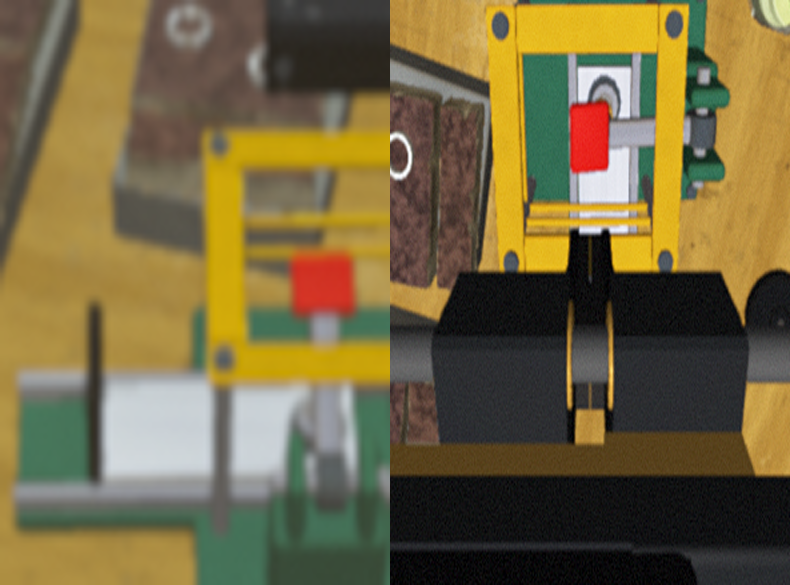

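The plate outer edge at (88,310) in the scene view matches the home position, and the red pad sits centred under the window at (590,135) in the wrist view. I'll descend and feel for the pad.

>>> step_arm(deltas=[[[0,0,0,0.002,0,0.03,0],[0,0,0,0.002,0,0.06,0],[0,0,0,0.002,0,0.08,0],[0,0,0,0.002,0,0.08,0]]])

```text
time: 11.28
ee_pos: [0.6208, 0.2741, 0.1379]
eef_rot: [0.614, 0.789, -0.001, -0.0]
ft_force: [0.9, 0.9, -0.2]
width: 0.0002
grip_force: 0.0
```

>>> step_arm(deltas=[[[0,0,0,0,0,0.01,0],[0,0,0,0,0,0.02,0],[0,0,0,0,0,0.024,0],[0,0,0,0,0,0.024,0]]])

```text
time: 11.78
ee_pos: [0.6211, 0.275, 0.115]
eef_rot: [0.613, 0.79, -0.0, -0.0]
ft_force: [-0.5, 0.1, 0.5]
width: 0.0004
grip_force: 0.0
```

>>> step_arm(deltas=[[[0,0,0,0,0,0.005,0],[0,0,0,0,0,0.01,0],[0,0,0,0,0,0.01,0]]])

```text
time: 12.15
ee_pos: [0.6209, 0.275, 0.1047]
eef_rot: [0.613, 0.79, -0.0, -0.0]
ft_force: [-0.5, 1.0, -0.0]
width: 0.0008
grip_force: 0.0
```

```bash
python3 -c "
from h import *
go((0,0,.084))"
```

```text
t 12.15 press xy tipz [np.float64(-7.926980943592473e-05), np.float64(0.0023825555748075065), np.float64(0.08266770112591754)] F [-0.5  1.  -0. ] w 0.0008100722320463236
axes tool x,y in world [[-0.247, 0.969, -0.0], [0.969, 0.247, -0.001]] turn [-0.001  0.    -0.   ]
(0, 0, 0.084) world [0.622 0.273 0.106] shift [-0.0024  0.0001 -0.0013]
```

>>> step_arm(deltas=[[[0,0,0,-0.002,0,0.002,0],[0,0,0,-0.002,0,0.004,0],[0,0,0,-0.002,0,0.004,0]]])

```text
time: 12.52
ee_pos: [0.6217, 0.2732, 0.1017]
eef_rot: [0.613, 0.79, 0.0, -0.0]
ft_force: [-1.5, -0.2, 3.6]
width: 0.0008
grip_force: 1.7
```

>>> step_arm(deltas=[[[0,0,0,0,0,0.002,0],[0,0,0,0,0,0.004,0],[0,0,0,0,0,0.004,0]]])

```text
time: 12.9
ee_pos: [0.6216, 0.2732, 0.0976]
eef_rot: [0.613, 0.79, 0.0, -0.0]
ft_force: [-2.7, -0.1, 3.3]
width: 0.0004
grip_force: 1.7
```

Pad contact came at a TCP height of about 0.104 m, so the tips do end near the TCP. The stop should come at about 0.082 m, with the gripper body still above the guard.

>>> step_arm(deltas=[[[0,0,0,0,0,0.003,0],[0,0,0,0,0,0.006,0],[0,0,0,0,0,0.008,0],[0,0,0,0,0,0.008,0]]])

```text
time: 13.4
ee_pos: [0.6214, 0.2731, 0.0893]
eef_rot: [0.613, 0.79, -0.0, -0.0]
ft_force: [-1.9, -0.7, 2.8]
width: 0.0005
grip_force: 1.5
```

>>> step_arm(deltas=[[[0,0,0,0,0,0.002,0],[0,0,0,0,0,0.005,0],[0,0,0,0,0,0.005,0]]])

```text
time: 13.78
ee_pos: [0.6215, 0.2731, 0.0842]
eef_rot: [0.613, 0.79, -0.0, -0.0]
ft_force: [-3.8, -0.5, 3.6]
width: 0.0005
grip_force: 1.9
```

>>> step_arm(deltas=[[[0,0,0,0,0,0.001,0],[0,0,0,0,0,0.002,0],[0,0,0,0,0,0.002,0]]])

```text
time: 14.15
ee_pos: [0.6215, 0.2732, 0.0827]
eef_rot: [0.613, 0.79, 0.0, -0.0]
ft_force: [-5.2, -1.6, 7.6]
width: 0.0004
grip_force: 4.1
```

>>> step_arm(deltas=[[[0,0,0,0,0,0.001,0],[0,0,0,0,0,0.002,0],[0,0,0,0,0,0.002,0]]])

```text
time: 14.52
ee_pos: [0.6216, 0.2732, 0.0823]
eef_rot: [0.613, 0.79, 0.0, -0.0]
ft_force: [-11.3, -3.2, 19.6]
width: 0.0003
grip_force: 10.5
```

>>> step_arm(deltas=[[[0,0,0,0,0,0.001,0],[0,0,0,0,0,0.002,0],[0,0,0,0,0,0.002,0]]])

```text
time: 14.9
ee_pos: [0.6217, 0.2733, 0.082]
eef_rot: [0.613, 0.79, 0.001, -0.0]
ft_force: [-18.6, -5.5, 32.3]
width: 0.0004
grip_force: 17.1
```

The lever is firmly on its stop: 32 N and no further travel. I'll rise straight up and check.

>>> step_arm(deltas=[[[0,0,0,0,0,-0.01,0],[0,0,0,0,0,-0.03,0],[0,0,0,0,0,-0.08,0],[0,0,0,0,0,-0.14,0],[0,0,0,0,0,-0.16,0],[0,0,0,0,0,-0.16,0],[0,0,0,0,0,-0.16,0],[0,0,0,0,0,-0.16,0]]])

```text
time: 15.9
ee_pos: [0.6212, 0.2729, 0.2367]
eef_rot: [0.613, 0.79, -0.001, -0.0]
ft_force: [0.8, -0.2, -0.2]
width: 0.0001
grip_force: 0.0
```

Run:
```python
from h import *
from bench import cams
import cv2
go()
im=cams.camera('scene')['img'].astype(int)
m=((im[...,0]>170)&(im[...,1]<80)&(im[...,2]<80));m[:190]=0;m[240:]=0;m[:,:310]=0;m[:,370:]=0
v,u=np.nonzero(m);print('red centroid',u.mean(),v.mean(),len(u))
w=lambda x,z:np.r_[P+[np.cos(YAW)*x,np.sin(YAW)*x],z]
print('up',proj('scene',w(0,.106)),'down',proj('scene',w(0,.084)))
d=im[222,266:300].sum(1);print('dark cols at row222',266+np.nonzero(d<200)[0])
b=cv2.imread('pics/scene0.png')[...,::-1].astype(int);df=(abs(im-b).sum(2)>90).astype('uint8');df[:130]=0
n,_,st,_=cv2.connectedComponentsWithStats(df);print([s.tolist() for s in st[1:] if s[4]>6])
```

```text
t 15.9 press xy tipz [np.float64(-0.00034943629759929846), np.float64(0.0003451710776981809), np.float64(0.2146764543185037)] F [ 0.8 -0.2 -0.2] w 8.459765335656926e-05
axes tool x,y in world [[-0.247, 0.969, -0.001], [0.969, 0.247, -0.002]] turn [-0.002  0.001 -0.   ]
red centroid 339.621359223301 215.44660194174756 103
up [[339.87641677 208.22019273]] down [[339.39047959 214.61381431]]
dark cols at row222 [287 288]
[[338, 130, 21, 6, 74], [340, 140, 19, 5, 56], [328, 152, 42, 19, 576], [333, 206, 15, 7, 78], [273, 214, 18, 33, 389], [333, 215, 15, 6, 78], [334, 228, 4, 9, 18], [344, 228, 5, 16, 57], [320, 230, 13, 12, 127], [336, 240, 3, 4, 8]]
```

```bash
python3 -c "
from bench import r
print(r.close_job())"
```

```text
the job is handed in; nothing more can be done
None
```

I pushed the shuttle home to its stop, pressed the lever down to its stop through the guard window, and handed the job in at about 16 s; before that the camera showed both in place and no sign that the loose things had moved, but the hand-in gave no verdict.

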